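Seat a tapered screw hopper in the feeder and turn its gate open

TASK

Lift the small steel cone-bottomed screw hopper by the bar on its lid out of its wooden rest and nest it gently, upright, in the conical throat of the green screw feeder. Keep pressing it down firmly, but never with more than 25 N, and turn it clockwise (seen from above) so that the gripping taper takes the throat ring round with it until the feed gate is fully open; do not move the ring in any other way than with the hopper. Let go of the hopper, leaving it seated upright in the throat, and leave everything else on the bench alone.

Things in the scene. Friction and masses are not known exactly. Their poses are not given: they have to be found in the camera images.
- hopper: Closed steel hopper, 0.28 to 0.44 kg. Origin: centre of its flat 24 mm wide tip (underside); z up its axis. A cone, 30 degrees a side, widens from radius 12 mm at z = 0 to 44 mm at z = 55; then a round body of radius 44 mm to the flat lid at z = 80 mm. Starts standing upright in the rest, tip 16 mm above the bench, yaw within 0.6 rad of the rest's.
- hopper_bar (a point): Centre of the hopper's grip bar: a flat upright bar on the lid, 52 mm long (hopper's x), 18 mm thick (its y), 40 mm tall (hopper z = 80 to 120 mm), on the hopper's axis; this point is at z = 100 mm of the hopper.
- feeder: Screw feeder fixed to the bench: green base 160 x 160 x 70 mm, small chute on its -x side; origin under its centre, z up. The throat ring stands above it on four posts, on the origin's vertical axis.
- throat_axis (a point): Point on the throat's axis, 138 mm above the feeder's origin. The throat: steel ring 92 mm across, 28 mm tall, conical bore matching the hopper, mouth radius 36 mm; a seated hopper's tip lies 42 mm below the ring's top edge. That edge was set by hand and is NOT measured: anywhere up to 12 mm above or below this point.
- gate (a joint): Angle of the throat ring and its feed gate, rad: 0 = shut, grows as the ring turns clockwise seen from above, 0.8 = fully open at its stop; starts at 0 to 0.15, stays where left. A tab on the ring's rim (at feeder -x when shut) shows it. The ring is stiff (0.28 N m) and only taper friction drives it: under a few N of push the hopper slips; 15 to 20 N carries it round.
- cushion (a joint): Squeeze of the rubber cushions that carry the throat ring, m: 0 = unloaded, grows 1 mm for each 8 N of down-force on the ring (the hopper's own 3 to 4.4 N included); 25 N of push plus the hopper's weight makes 3.7 mm, beyond which the feeder is damaged; 6 mm is the stop.
- rest: Fixed wooden parking rest: square base 110 x 110 x 12 mm with a conical ring 88 mm across, its top 54 mm above the bench; origin under its centre. The hopper starts in it.
- glue: Bystander: white plastic glue bottle, 54 mm across, 150 mm tall, origin under its centre.
- tray: Bystander: low white two-part tray 90 x 50 x 30 mm, origin under its centre.
- rail_a: Bystander: loose wooden strip 150 x 24 x 22 mm, origin under its centre.
- rail_b: Bystander: loose wooden strip 150 x 24 x 22 mm, origin under its centre.
- driver: Bystander: green electric screwdriver lying on its side, 40 mm thick, 220 mm long, origin under its middle.
- hammer: Bystander: hammer lying on the bench, origin under its middle.
- jar: Bystander: clear lidded jar, 70 mm across, 80 mm tall, origin under its centre.
- bin: Bystander: yellow open bin 160 x 120 x 60 mm, origin under its centre.
Mind the look-alikes: they are no part of the job. Leave any blue look-alike of the hopper alone.

How it is judged:
By the outcome, as a careful person would: the job done as asked, in the order asked, and still so for the second after the job is handed in, with the robot touching nothing.
It also fails if it takes over 58 s, if anything falls off the work surface, if the arm or the gripper's body presses on something with over 40 N, if the wrist force passes 120 N, or if a joint passes its speed limit or range.

ROBOT

A 6-joint arm with a two-finger parallel gripper is mounted at the origin on the work surface. World frame = base frame: x ahead of the robot, y to its left, z up, the work surface at z = 0. Lengths are in m, angles in rad, forces in N, time in s.
With the tool pointing down it reaches from about 0.25 to 0.775 m from the base axis. Payload 4 kg.
Tool frame: the origin (TCP) lies at the very end of the fingers, on their centre line; the grasp point (between the pads) lies 19 mm behind it; z points along the fingers, y is the line along which they close (so a half turn about z gives the same grasp; the last joint's range is limited). The gripper opens to 94 mm and grips with 3 to 60 N. Pads are 16 mm wide; open, the fingers measure 119 mm over their backs; the gripper's body (75 mm by 177 mm) begins 78 mm behind the grasp point.
Start: joints at [-1.27, 0.087, 1.371, -0, 1.684, -0.103], TCP at [0.216, -0.506, 0.174] pointing down, gripper open.
Joint ranges: [-3.1, 3.1], [-0.76, 2.03], [0.27, 2.55], [-1.08, 4.22], [0.17, 2.65], [-2.57, 2.57]. Speed limits (rad/s): [2.79, 2.79, 3.14, 3.14, 3.14, 3.14].

INTERFACE

Orientations are given as [roll, pitch, yaw] about the fixed x, y, z axes, in that order (R = Rz(yaw) Ry(pitch) Rx(roll)).
In Python, from bench import robot gives the robot as it stands. The module is installed in compiled form; this text tells all that it offers.
- The arm moves only by the tool move_arm, never from a script. Its argument "deltas" is one flat list of numbers, 7 for each row, row after row: the turn, a rotation vector about the tool's x, y, z in rad, then the shift along the tool's x, y, z in cm, then the closure, from -1 (fully open) to 1 (shut). A call has 1 to 8 rows; each row is the pose to reach, as a shift and turn from the pose commanded when the call began, along the tool's axes at that moment; what a row does not reach only later rows make up. A row lasts 1/10 s, in which the tool goes at most 50 mm and 8.59 degrees, less where a joint would pass 70% of its speed; a pose out of reach is approached as far as the arm can. A call with a gripper value outside its range is refused whole. The fingers move at their own pace and stop on an object; the grip force is fixed at half the most. Time passes only in rows, so rows that repeat a pose let the fingers close. It gives the time, the measured TCP pose, the force, the opening and the grip force at its end, in the units of the state.
- robot.get_obs(): the state, without advancing time (a new reading comes with each control period).
- robot.snapshot(name): name is "side" or "top" or "wrist"; returns a dict with "image" (420x560x3 uint8, red, green, blue), "depth" (420x560 float32, m along the optical axis (not along the pixel's ray), 0 where there is no reading), "fov_y" (degrees; the focal length in pixels is half the picture's height over the tangent of half this angle, whatever the lens; pixels are square), "cx", "cy" (the principal point, pixels), "origin" and "orientation" of the camera in the world; the wrist camera has in their place "T_tool_cam" (4x4, takes a point from camera to tool coordinates, whose origin is the TCP and whose axes are the flange's). Camera axes: x right, y up, looking along -z (the intrinsics and any distortion apply to the point x, -y, -z); pixel columns grow to the right and rows downward; lengths in m; the calibration is good to about 2 mm. A picture is of the moment at which its call begins: read the wrist's pose just before it.
- robot.close_job(): hands the job in; it is judged then, once.
The state is a dict: "time": time; "joint_positions": joint angles; "qvel": joint speeds; "joint_torque": joint torques, N m; "tool_pos": TCP position; "ee_rot": TCP orientation; "wrist_force": force on the tool from outside, world axes, zero at the start; "wrist_torque": the same for the moment, N m; "width": finger opening in m; "finger_force": force on a finger pad.
Only numpy, scipy, OpenCV 4.12 (cv2) and the standard library are available. Lean on these libraries where they do the work, as an engineer would, in place of code of your own. Each camera call takes 0.05 s, during which the arm holds its last target. There are 200 camera calls.

## Working session

There is one attempt and no reset: what is moved stays moved. The work goes in short steps, Python scripts to look and compute and a tool call to move; the robot and the scene stay as the last step left them, time stands still between calls to the robot, and variables do not carry over. Pictures are saved under pics/ and viewed, at most 10 in all, crops included, and the job is handed in when it is done.

Besides the shell and the picture viewer there is one more tool, called after ">>>" as a command line: name --argument value ..., lists and objects as JSON in quotes. move_arm: Moves the arm, as the interface text tells. Its arguments: {"type":"object","properties":{"deltas":{"type":"array","items":{"type":"number"}}},"required":["deltas"]}

```bash
mkdir -p pics; cat > h.py <<'E'
import numpy as np, cv2, json
from bench import robot
from scipy.spatial.transform import Rotation as R
def snap(n):
    o=robot.get_obs(); s=robot.snapshot(n); s['obs']=o
    cv2.imwrite(f'pics/{n}_{o["time"]:.2f}.png',s['image'][:,:,::-1]); return s
def cam(s):
    f=210/np.tan(np.radians(s['fov_y'])/2)
    if 'T_tool_cam' in s:
        T=np.eye(4);T[:3,:3]=R.from_euler('xyz',s['obs']['ee_rot']).as_matrix();T[:3,3]=s['obs']['tool_pos']
        T=T@np.array(s['T_tool_cam'])
    else:
        T=np.eye(4);o=np.array(s['orientation']);T[:3,:3]=o if o.shape==(3,3) else R.from_euler('xyz',o).as_matrix();T[:3,3]=s['origin']
    return f,T
def cloud(s):
    f,T=cam(s);d=s['depth'];v,u=np.mgrid[:d.shape[0],:d.shape[1]]
    p=np.stack([(u-s['cx'])/f*d,-(v-s['cy'])/f*d,-d],-1)
    P=p@T[:3,:3].T+T[:3,3];P[d==0]=np.nan;return P
def ray(s,u,v,z):
    f,T=cam(s);r=T[:3,:3]@np.array([(u-s['cx'])/f,-(v-s['cy'])/f,-1]);t=(z-T[2,3])/r[2];return T[:3,3]+t*r
E
python3 - <<'E'
from h import *
a=snap('top');b=snap('side')
for s in(a,b): print({k:(v if not hasattr(v,'shape') or v.size<17 else v.shape) for k,v in s.items() if k!='obs'})
print(robot.get_obs())
cv2.imwrite('pics/both.png',cv2.resize(np.vstack([a['image'],b['image']])[:,:,::-1],(400,600)))
E
ls pics
```

```text
{'image': (420, 560, 3), 'depth': (420, 560), 'fov_y': 44.11212102930046, 'cx': 277.4663915827309, 'cy': 210.05857563366078, 'origin': array([0.26151529, 0.04628372, 1.33423454]), 'orientation': array([ 0.23087901,  0.00247612, -1.67723214])}
{'image': (420, 560, 3), 'depth': (420, 560), 'fov_y': 57.193700661738845, 'cx': 280.0582160439248, 'cy': 208.30086813187737, 'origin': array([0.05619275, 0.69467826, 0.90232591]), 'orientation': array([ 0.8061896 ,  0.00254875, -2.5196357 ])}
{'time': 0.1, 'joint_positions': array([-1.27009324e+00,  8.79086885e-02,  1.37207582e+00, -2.72513495e-05,
        1.68360858e+00, -1.03111414e-01]), 'qvel': array([-0.00153975,  0.00062462, -0.00365863, -0.00065833, -0.00097634,
       -0.00018317]), 'joint_torque': array([ 2.78228697e-03, -3.41249335e+01, -3.03303874e+01,  7.19546084e-02,
        3.03963188e-02, -1.00869718e-04]), 'tool_pos': array([ 0.21592705, -0.50524156,  0.17302006]), 'ee_rot': array([-3.13960005e+00, -1.78962184e-04,  4.03811283e-01]), 'wrist_force': array([ 0.26979094,  0.33150882, -0.65081036]), 'wrist_torque': array([-0.02650543, -0.02193189, -0.00320347]), 'finger_force': 0.0, 'width': 0.09424816893265203}
both.png
side_0.05.png
top_0.00.png
```

View pics/top_0.00.png

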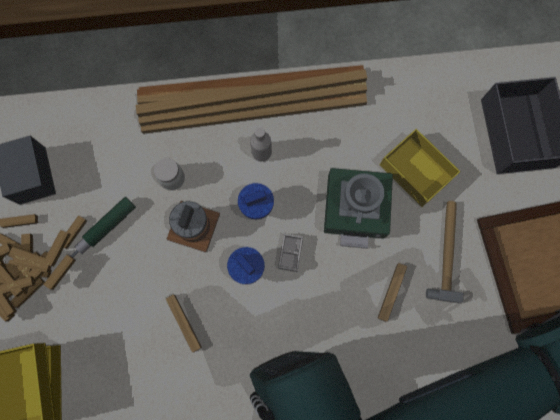

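View pics/side_0.05.png

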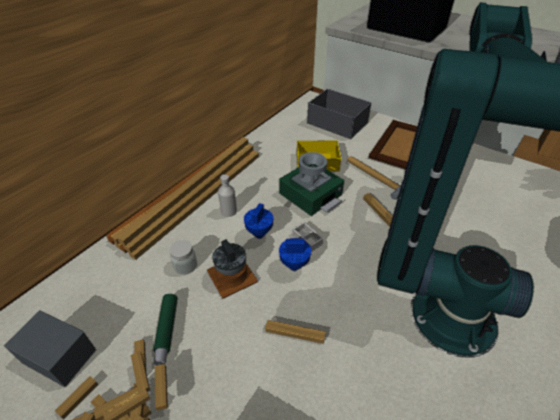

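Top view: the steel hopper is in the wooden rest at (188,221). Blue look-alikes are at (256,200) and (246,265). The green feeder with its ring is at (362,195), with the chute at (354,240). In the side view the hopper is at (229,260), and the feeder ring is at (312,165). The grey one in the wooden rest fits "steel, in its wooden rest"; the other two are blue. I'll measure it and confirm with an enlarged crop.

```bash
cat > m.py <<'E'
from h import *
a=snap('top');b=snap('side')
PA=cloud(a);PB=cloud(b)
def rect(P,m):
    p=P[m];c,(w,h),t=cv2.minAreaRect(p[:,:2].astype(np.float32)*1000);return np.round(c,1),np.round([w,h],1),round(t,1),len(p)
for n,P,(u0,u1,v0,v1) in(('top',PA,(160,225,190,255)),('side',PB,(200,265,225,300))):
    m=np.zeros(P.shape[:2],bool);m[v0:v1,u0:u1]=1
    z=P[...,2]
    print(n,'z hist',np.histogram(z[m&~np.isnan(z)],bins=np.arange(-.01,.17,.01)))
    print('bar',rect(P,m&(z>.122)),'lid',rect(P,m&(z>.088)&(z<.105)),'base',rect(P,m&(z>.006)&(z<.02)))
    mm=m&(z>.125);print('bar top z',np.nanmax(z[mm]))
for n,P,(u0,u1,v0,v1) in(('top',PA,(315,400,155,255)),('side',PB,(270,350,140,220))):
    m=np.zeros(P.shape[:2],bool);m[v0:v1,u0:u1]=1
    z=P[...,2]
    print(n,'z hist',np.histogram(z[m&~np.isnan(z)],bins=np.arange(-.01,.18,.01)))
    print('ring',rect(P,m&(z>.12)),'base',rect(P,m&(z>.06)&(z<.08)))
    print('p99 z',np.nanpercentile(z[m],[97,98,99,99.5]))
c=a['image'][185:260,150:230,::-1];d=a['image'][150:255,315:400,::-1]
e=b['image'][135:220,265:355,::-1]
cv2.imwrite('pics/crop.png',np.hstack([cv2.resize(c,(266,300),interpolation=2),cv2.resize(d,(266,300),interpolation=2),cv2.resize(e,(266,300),interpolation=2)]))
E
python3 m.py
```

```text
top z hist (array([1192, 1336,  430,   28,   33,   34,   56,    0,   25,   25,  791,
         50,   24,   22,  164,    3,    0]), array([-0.01,  0.  ,  0.01,  0.02,  0.03,  0.04,  0.05,  0.06,  0.07,
        0.08,  0.09,  0.1 ,  0.11,  0.12,  0.13,  0.14,  0.15,  0.16]))
bar (array([551.9, 239.6]), array([19.2, 51.9]), 66.6, 185) lid (array([551.4, 240. ]), array([90.7, 88.4]), 86.2, 844) base (array([568.6, 241. ]), array([165.6, 162.4]), 82.3, 635)
bar top z 0.1408517304643948
side z hist (array([1985, 1048,  386,   72,   76,   85,  163,   56,  145,   76,  562,
         29,   30,   28,  111,    0,    0]), array([-0.01,  0.  ,  0.01,  0.02,  0.03,  0.04,  0.05,  0.06,  0.07,
        0.08,  0.09,  0.1 ,  0.11,  0.12,  0.13,  0.14,  0.15,  0.16]))
bar (array([552. , 241.4]), array([18.9, 52.5]), 67.4, 134) lid (array([551.8, 239.7]), array([88.4, 91.5]), 42.3, 583) base (array([542., 193.]), array([228.2, 128.3]), 78.2, 533)
bar top z 0.1376317924934416
top z hist (array([1968, 1734,  320,  147,  100,  150,  112, 1335, 1468,   27,    4,
          0,   23,  221,  237,  571,   48,    0]), array([-0.01,  0.  ,  0.01,  0.02,  0.03,  0.04,  0.05,  0.06,  0.07,
        0.08,  0.09,  0.1 ,  0.11,  0.12,  0.13,  0.14,  0.15,  0.16,
        0.17]))
ring (array([ 556.3, -184.6]), array([ 90.8, 106.1]), 35.8, 1077) base (array([ 581.8, -203. ]), array([177.1, 208.8]), 77.9, 2803)
p99 z [0.14682256 0.14788655 0.14935105 0.15015863]
side z hist (array([2160,  920,  351,  284,  261,  289,  298,  700,  499,   27,   21,
         13,   23,  148,  140,  243,    1,    0]), array([-0.01,  0.  ,  0.01,  0.02,  0.03,  0.04,  0.05,  0.06,  0.07,
        0.08,  0.09,  0.1 ,  0.11,  0.12,  0.13,  0.14,  0.15,  0.16,
        0.17]))
ring (array([ 556.5, -184.3]), array([ 92. , 105.7]), 35.1, 532) base (array([ 566. , -199.2]), array([219.9, 458.9]), 27.5, 1199)
p99 z [0.14341476 0.14514467 0.1465844  0.14752969]
```

View pics/crop.png

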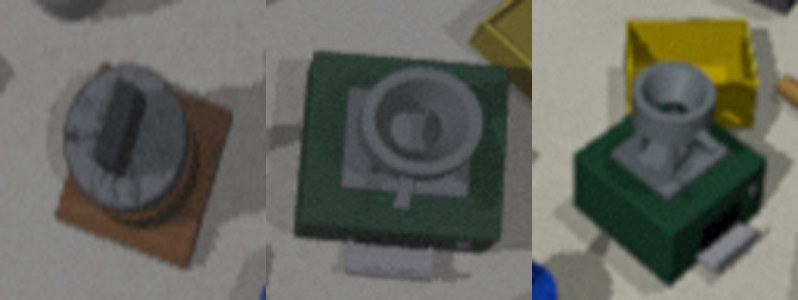

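Confirmed in the crop: it is the grey steel hopper with a dark bar, sitting in the wooden rest. The feeder ring's tab points toward the chute, so the gate is near shut. Next I'll fit the ring, then work out the move.

```bash
cat > ring.py <<'E'
from h import *
from scipy.optimize import least_squares
def ring(s,c0=(.556,-.185)):
    P=cloud(s);x=P-np.array([*c0,0]);r=np.hypot(x[...,0],x[...,1]);z=P[...,2]
    m=(r<.075)&(z>.115)
    top=m&(r>.037)&(r<.045);zt=np.median(z[top]);
    t=m&(abs(z-zt)<.005);p=P[t]
    c=np.array(c0)
    ang=np.arctan2(p[:,1]-c[1],p[:,0]-c[0]);rr=np.hypot(*(p[:,:2]-c).T)
    # outer & inner edge per angular bin
    E=[];I=[]
    for k in np.arange(-np.pi,np.pi,.17):
        q=(ang>=k)&(ang<k+.17)
        if q.sum()>3:
            b=k+.085; E.append([b,rr[q].max()]);I.append([b,rr[q].min()])
    def fit(E):
        E=np.array(E);xy=c+np.c_[np.cos(E[:,0]),np.sin(E[:,0])]*E[:,1:]
        return least_squares(lambda v:np.hypot(*(xy-v[:2]).T)-v[2],[*c,.045],loss='soft_l1',f_scale=.001).x
    print('ztop',zt,'outer',fit(E),'inner',fit(I))
    f=fit(E);d=P[m&(np.hypot(P[...,0]-f[0],P[...,1]-f[1])>.0495)]
    if len(d): v=d[:,:2].mean(0)-f[:2];print('tab ang',np.arctan2(v[1],v[0]),len(d),d[:,2].mean())
if __name__=='__main__':
    for n in('top','side'):
        s=snap(n);ring(s)
        P=cloud(s);z=P[...,2];g=s['image'].astype(int)
        m=(g[...,1]>g[...,0]+12)&(z>.063)&(z<.077)&(np.hypot(P[...,0]-.556,P[...,1]+.185)<.13)
        print('feeder base',cv2.minAreaRect(P[m][:,:2].astype(np.float32)*1000))
E
python3 ring.py
```

```text
ztop 0.14463049078568568 outer [ 0.56042587 -0.18989306  0.04571555] inner [ 0.55982188 -0.18934941  0.0317615 ]
tab ang 2.822781043821467 49 0.12705229218217193
feeder base ((560.9949340820312, -189.205810546875), (157.8419189453125, 159.52899169921875), 78.30744934082031)
ztop 0.13982875680170942 outer [ 0.55863298 -0.1874191   0.04463065] inner [ 0.55722266 -0.18406823  0.03455098]
tab ang 2.992421014380093 25 0.12973783835050046
feeder base ((560.30908203125, -188.8349609375), (161.1588897705078, 161.19512939453125), 78.69808959960938)
```

>>> move_arm --deltas '[0,0,-0.15,0,0,-5,-1,0,0,-0.3,0,0,-10,-1,0,0,-0.45,0,0,-13,-1]'

```text
time: 0.6
tool_pos: [0.2163, -0.5061, 0.3081]
ee_rot: [3.138, 0.002, 0.86]
wrist_force: [0.5, -0.5, 0.4]
width: 0.0941
finger_force: 0.0
```

```bash
python3 - <<'E'
from h import *
s=snap('wrist');print(np.round(s['T_tool_cam'],3),s['fov_y'])
E
```

```text
[[-0.     0.968  0.252  0.072]
 [ 1.    -0.     0.001 -0.   ]
 [ 0.001  0.252 -0.968 -0.211]
 [ 0.     0.     0.     1.   ]] 67.17560690061946
```

>>> move_arm --deltas '[0,0,-0.1,5,0.2,0,-1,0,0,-0.2,10,0.5,0,-1,0,0,-0.3,15,0.7,0,-1,0,0,-0.4,20,1,0,-1,0,0,-0.5,25,1.2,0,-1,0,0,-0.6,30,1.5,0,-1,0,0,-0.7,35,1.7,0,-1,0,0,-0.7,38,2,0,-1]'

```text
time: 1.45
tool_pos: [0.4826, -0.2295, 0.3038]
ee_rot: [3.141, -0.001, 1.558]
wrist_force: [-0.4, -0.0, -0.3]
width: 0.0938
finger_force: 0.0
```

```bash
python3 - <<'E'
from ring import *
s=snap('wrist');ring(s,(.56,-.189))
P=cloud(s)
for c in((.56,-.189),):
    r=np.hypot(P[...,0]-c[0],P[...,1]-c[1]);m=(r>.038)&(r<.044)&(P[...,2]>.13);print(m.sum(),np.nanpercentile(P[...,2][m],[5,25,50,75,95]))
E
ls pics
```

```text
ztop 0.4416407356031921 outer [ 0.52150209 -0.17950494  0.04025015] inner [ 10.55901201 610.0618559  610.33982813]
tab ang -0.6502191820162891 4112 0.24034521509548656
5985 [0.14675421 0.36361833 0.44167275 0.45090186 0.46880727]
both.png
crop.png
side_0.05.png
side_0.15.png
side_0.25.png
top_0.00.png
top_0.10.png
top_0.20.png
wrist_0.60.png
wrist_1.45.png
```

>>> move_arm --deltas '[0,0,0,-1.5,4,0,-1,0,0,0,-3,7.7,0,-1,0,0,0,-3,7.7,0,-1]'

```text
time: 1.8
tool_pos: [0.5601, -0.265, 0.2978]
ee_rot: [-3.135, -0.004, 1.554]
wrist_force: [-0.2, -0.4, -1.0]
width: 0.0939
finger_force: 0.0
```

```bash
sed -i 's/m=(r<.075)&(z>.115)/m=(r<.075)\&(z>.115)\&(z<.19)/' ring.py; python3 - <<'E'
from ring import *
s=snap('wrist');ring(s,(.56,-.189))
E
ls pics | tail -1
```

```text
ztop 0.14746916032859614 outer [ 0.56182461 -0.19123122  0.04580106] inner [ 0.5619484  -0.19133112  0.03268624]
tab ang 2.8235465306460696 207 0.1282968806698841
wrist_1.80.png
```

>>> move_arm --deltas '[0,0,-0.14,5,0,0,-1,0,0,-0.28,10,0,0,-1,0,0,-0.42,15,0,0,-1,0,0,-0.56,20,-0.2,0,-1,0,0,-0.7,25,-0.5,0,-1,0,0,-0.84,30,-0.8,0,-1,0,0,-0.98,35,-1,0,-1,0,0,-1.12,40,-1.2,0,-1]'

```text
time: 2.65
tool_pos: [0.5506, 0.1374, 0.3056]
ee_rot: [3.14, 0.002, 2.678]
wrist_force: [0.8, 0.7, 0.3]
width: 0.0938
finger_force: 0.0
```

```bash
cat > go.py <<'E'
import sys
from h import *
# go.py x y z yaw : delta from measured pose
o=robot.get_obs();x,y,z,w=map(float,sys.argv[1:5])
Rm=R.from_euler('xyz',o['ee_rot']);Rt=R.from_euler('xyz',[np.pi,0,w])
print(np.round(o['tool_pos'],4),np.round(o['ee_rot'],4),'q6',o['joint_positions'][5],'shift cm',np.round(Rm.inv().apply(np.array([x,y,z])-o['tool_pos'])*100,2),'turn',np.round((Rm.inv()*Rt).as_rotvec(),3))
E
python3 go.py .552 .240 .25 2.733
```

```text
[0.5506 0.1374 0.3056] [3.1405e+00 2.1000e-03 2.6784e+00] q6 -0.9629526755563298 shift cm [4.48 9.24 5.56] turn [ 0.001  0.002 -0.055]
```

>>> move_arm --deltas '[0,0,-0.05,2,4,2,-1,0,0,-0.055,4.5,9.2,5.5,-1,0,0,-0.055,4.5,9.2,5.5,-1,0,0,-0.055,4.5,9.2,5.5,-1]'

```text
time: 3.05
tool_pos: [0.5517, 0.2393, 0.2474]
ee_rot: [-3.139, -0.003, 2.731]
wrist_force: [-0.0, 0.2, -0.1]
width: 0.0941
finger_force: 0.0
```

```bash
python3 - <<'E'
from h import *
s=snap('wrist');P=cloud(s);z=P[...,2]
r=np.hypot(P[...,0]-.552,P[...,1]-.24)
for n,m in(('bar',(r<.035)&(z>.125)&(z<.145)),('lid',(r<.05)&(z>.085)&(z<.105))):
    print(n,m.sum(),np.nanmedian(z[m]),cv2.minAreaRect(P[m][:,:2].astype(np.float32)*1000))
E
python3 go.py .552 .240 .102 2.733
```

```text
bar 844 0.13556951405588213 ((553.3055419921875, 239.226318359375), (17.90351676940918, 52.3614616394043), 66.1635971069336)
lid 3763 0.09584893808337097 ((553.491455078125, 239.2655487060547), (90.35260772705078, 90.28401184082031), 20.86387062072754)
[0.5527 0.2379 0.2492] [-3.1402  0.      2.7293] q6 -0.8458364281275597 shift cm [ 0.15  0.19 14.72] turn [-0.001  0.    -0.004]
```

>>> move_arm --deltas '[0,0,0.005,0,0.1,4,-1,0,0,0.005,0,0.1,8,-1,0,0,0.005,0,0.1,12,-1,0,0,0.005,0,0.1,14.7,-1,0,0,0.005,0,0.1,14.7,-1,0,0,0.005,0,0.1,14.7,0,0,0,0.005,0,0.1,14.7,1,0,0,0.005,0,0.1,14.7,1]'

```text
time: 3.9
tool_pos: [0.5558, 0.2394, 0.1054]
ee_rot: [3.138, 0.004, 2.723]
wrist_force: [0.3, 0.1, 0.2]
width: 0.0735
finger_force: 0.0
```

>>> move_arm --deltas '[0,0,0,0,0,0,1,0,0,0,0,0,0,1,0,0,0,0,0,0,1,0,0,0,0,0,0,1]'

```text
time: 4.3
tool_pos: [0.5538, 0.2395, 0.1021]
ee_rot: [-3.141, 0.0, 2.724]
wrist_force: [-0.2, 0.2, -0.6]
width: 0.0417
finger_force: 0.0
```

>>> move_arm --deltas '[0,0,0,0,0,0,1,0,0,0,0,0,0,1,0,0,0,0,0,0,1,0,0,0,0,0,0,1,0,0,0,0,0,0,1,0,0,0,0,0,0,1]'

```text
time: 4.9
tool_pos: [0.5538, 0.2393, 0.102]
ee_rot: [-3.141, -0.0, 2.724]
wrist_force: [0.1, -0.5, 0.6]
width: 0.017
finger_force: 30.0
```

>>> move_arm --deltas '[0,0,0,0,0,-0.5,1,0,0,0,0,0,-1.5,1,0,0,0,0,0,-3,1,0,0,0,0,0,-6,1,0,0,0,0,0,-9,1,0,0,0,0,0,-13,1,0,0,0,0,0,-18,1,0,0,0,0,0,-18,1]'

```text
time: 5.7
tool_pos: [0.5567, 0.2404, 0.2933]
ee_rot: [3.129, 0.014, 2.724]
wrist_force: [0.3, -0.1, -0.9]
width: 0.0173
finger_force: 30.0
```

```bash
python3 go.py .561 -.190 .262 2.724; python3 - <<'E'
from h import *
o=robot.get_obs();print(o['wrist_force'],o['wrist_torque'],o['width'],o['finger_force'])
E
```

```text
[0.5567 0.2404 0.2933] [3.1292 0.0138 2.7238] q6 -0.8389376273070644 shift cm [-17.81 -39.2    2.89] turn [ 0.012  0.014 -0.   ]
[ 0.30656767 -0.13427392 -0.90609461] [ 0.02989111 -0.19627659  0.00902772] 0.017307282323069183 29.998428225517273
```

>>> move_arm --deltas '[0,0,0,0,0,0,1,0,0,0,0,0,0,1]'

```text
time: 5.9
tool_pos: [0.5532, 0.2392, 0.2801]
ee_rot: [-3.139, -0.002, 2.724]
wrist_force: [-0.1, -0.1, -3.2]
width: 0.0172
finger_force: 30.0
```

```bash
python3 go.py .561 -.190 .262 2.724; python3 - <<'E'
from h import *
s=snap('side');o=s['obs'];print(o['wrist_force'],o['wrist_torque'],o['width'])
P=cloud(s);z=P[...,2];r=np.hypot(P[...,0]-.554,P[...,1]-.24);m=(r<.05)&(z>.15)&(z<.33)
print(np.histogram(z[m],bins=np.arange(.15,.34,.01)))
m=(r<.06)&(z>.255)&(z<.28);print(m.sum(),P[m].mean(0),cv2.minAreaRect(P[m][:,:2].astype(np.float32)*1000),z[m].min(),z[m].max())
cv2.imwrite('pics/lift.png',cv2.resize(s['image'][100:320,130:350,::-1],(500,500)))
E
```

```text
[0.5532 0.2392 0.2801] [-3.1393e+00 -2.5000e-03  2.7238e+00] q6 -0.8389881218833336 shift cm [-18.13 -38.91   1.85] turn [-0.002 -0.002 -0.   ]
[-0.06448858 -0.05823214 -3.22030204] [ 0.02578524 -0.16101356 -0.05913242] 0.017180994695522197
(array([  0,   0,   0,   0,   6,   8,  15,  19,  18,  37, 108,  93, 633,
        45,  38,  31, 119,  50,   0]), array([0.15, 0.16, 0.17, 0.18, 0.19, 0.2 , 0.21, 0.22, 0.23, 0.24, 0.25,
       0.26, 0.27, 0.28, 0.29, 0.3 , 0.31, 0.32, 0.33, 0.34]))
782 [0.54302486 0.24962126 0.27100394] ((550.012939453125, 242.82186889648438), (89.72209930419922, 86.24046325683594), 44.60723876953125) 0.2550140308929282 0.279505811256034
```

View pics/lift.png

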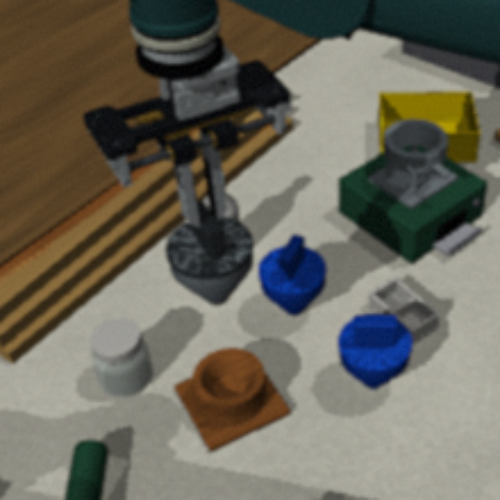

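The rest at crop (230,385) is empty. The hopper hangs upright in the fingers at (210,255), and the blue ones are untouched. I'll check its tilt while carrying it over.

>>> move_arm --deltas '[0,0,0,-1,-2.2,0,1,0,0,0,-2.8,-6,0,1,0,0,0,-4.8,-10.3,0,1,0,0,0,-6.8,-14.6,0,1,0,0,0,-8.8,-18.9,0,1,0,0,0,-10.8,-23.2,0,1,0,0,0,-12.5,-26.8,0,1,0,0,0,-14,-30,0,1]'

```text
time: 6.75
tool_pos: [0.5589, -0.0936, 0.2792]
ee_rot: [-3.141, -0.005, 2.723]
wrist_force: [0.1, 0.5, -3.5]
width: 0.017
finger_force: 30.0
```

>>> move_arm --deltas '[0,0,0,-1.5,-3.2,0,1,0,0,0,-2.8,-6,0,1,0,0,0,-3.7,-8,0,1,0,0,0,-4.1,-8.9,0,1,0,0,0,-4.1,-8.9,0,1,0,0,0,-4.1,-8.9,0,1,0,0,0,-4.1,-8.9,0,1]'

```text
time: 7.45
tool_pos: [0.5615, -0.1882, 0.282]
ee_rot: [3.141, -0.0, 2.726]
wrist_force: [0.9, -0.4, -3.0]
width: 0.0168
finger_force: 30.0
```

```bash
python3 go.py .561 -.190 .25 2.724; cat > tilt.py <<'E'
from h import *
def tilt(n,zl,c):
    s=snap(n);P=cloud(s);z=P[...,2];r=np.hypot(P[...,0]-c[0],P[...,1]-c[1]);g=(r<.048)&(abs(z-zl)<.006)
    p=P[g]
    for _ in range(4):
        A=np.c_[p[:,:2]-c,np.ones(len(p))];k=np.linalg.lstsq(A,p[:,2],rcond=None)[0];p=p[abs(A@k-p[:,2])<.0025]
    print(n,'lid slope',np.round(k,4),len(p),'centre',np.round(cv2.minEnclosingCircle(p[:,:2].astype(np.float32)*1000),1) if 0 else [np.round(v,1) for v in cv2.minEnclosingCircle(p[:,:2].astype(np.float32)*1000)])
    return s
E
python3 - <<'E'
from tilt import *
o=robot.get_obs();print(o['wrist_force'],o['wrist_torque'])
zl=o['tool_pos'][2]-.006
for n in('side','top','wrist'): tilt(n,zl,o['tool_pos'][:2])
E
```

```text
[ 0.5615 -0.1882  0.282 ] [ 3.1411e+00 -4.0000e-04  2.7256e+00] q6 -1.5739754683055203 shift cm [-0.02 -0.19  3.2 ] turn [ 0.    -0.     0.002]
[ 0.94994131 -0.38225565 -2.99954855] [ 0.03897868 -0.1534632  -0.012123  ]
side lid slope [-0.0027  0.0023  0.2744] 259 centre [array([ 561.1, -186.8]), np.float64(46.4)]
top lid slope [0.0078 0.0055 0.2763] 267 centre [array([ 561. , -187.5]), np.float64(45.4)]
wrist lid slope [-0.0022 -0.0009  0.2763] 6989 centre [array([ 561.4, -188.6]), np.float64(45.6)]
```

>>> move_arm --deltas '[0,0,0,0,-0.17,1.5,1,0,0,0,0,-0.17,3.5,1,0,0,0,0,-0.17,5.5,1,0,0,0,0,-0.17,7,1,0,0,0,0,-0.17,8,1,0,0,0,0,-0.17,8,1,0,0,0,0,-0.17,8,1,0,0,0,0,-0.17,8,1]'

```text
time: 8.4
tool_pos: [0.5615, -0.1915, 0.2036]
ee_rot: [-3.141, 0.003, 2.724]
wrist_force: [0.3, -1.0, -2.9]
width: 0.0165
finger_force: 30.0
```

>>> move_arm --deltas '[0,0,0,0,0,0.2,1,0,0,0,0,0,0.3,1,0,0,0,0,0,0.4,1,0,0,0,0,0,0.5,1,0,0,0,0,0,0.6,1,0,0,0,0,0,0.6,1,0,0,0,0,0,0.6,1]'

```text
time: 9.1
tool_pos: [0.5608, -0.1912, 0.196]
ee_rot: [-3.142, -0.0, 2.724]
wrist_force: [0.6, -0.7, -3.0]
width: 0.0165
finger_force: 30.0
```

>>> move_arm --deltas '[0,0,0,0,0,0.1,1,0,0,0,0,0,0.2,1,0,0,0,0,0,0.3,1,0,0,0,0,0,0.3,1,0,0,0,0,0,0.3,1]'

```text
time: 9.6
tool_pos: [0.5608, -0.1911, 0.1931]
ee_rot: [-3.142, 0.0, 2.724]
wrist_force: [0.5, 0.2, -3.5]
width: 0.0171
finger_force: 30.0
```

>>> move_arm --deltas '[0,0,0,0,0,0.05,1,0,0,0,0,0,0.1,1,0,0,0,0,0,0.1,1,0,0,0,0,0,0.1,1]'

```text
time: 10.0
tool_pos: [0.561, -0.1911, 0.1923]
ee_rot: [3.142, 0.001, 2.724]
wrist_force: [0.6, 0.5, -2.9]
width: 0.0171
finger_force: 30.0
```

>>> move_arm --deltas '[0,0,0,0,0,0.05,1,0,0,0,0,0,0.1,1,0,0,0,0,0,0.1,1,0,0,0,0,0,0.1,1]'

```text
time: 10.4
tool_pos: [0.5611, -0.1912, 0.1915]
ee_rot: [3.142, 0.001, 2.724]
wrist_force: [1.1, 0.0, -0.2]
width: 0.0171
finger_force: 30.0
```

>>> move_arm --deltas '[0,0,0,0,0,0.05,1,0,0,0,0,0,0.1,1,0,0,0,0,0,0.1,1,0,0,0,0,0,0.1,1]'

```text
time: 10.8
tool_pos: [0.5612, -0.1913, 0.191]
ee_rot: [3.142, 0.002, 2.724]
wrist_force: [1.6, 0.5, 3.8]
width: 0.0172
finger_force: 30.0
```

>>> move_arm --deltas '[0,0,0,-0.03,0.01,0.05,1,0,0,0,-0.03,0.01,0.1,1,0,0,0,-0.03,0.01,0.15,1,0,0,0,-0.03,0.01,0.2,1,0,0,0,-0.03,0.01,0.2,1,0,0,0,-0.03,0.01,0.2,1]'

```text
time: 11.4
tool_pos: [0.5616, -0.1914, 0.1903]
ee_rot: [-3.141, 0.003, 2.724]
wrist_force: [0.7, 0.8, 7.9]
width: 0.0171
finger_force: 30.0
```

>>> move_arm --deltas '[0,0,0,0,0,0.05,1,0,0,0,0,0,0.1,1,0,0,0,0,0,0.1,1,0,0,0,0,0,0.1,1]'

```text
time: 11.8
tool_pos: [0.5618, -0.1914, 0.1901]
ee_rot: [-3.141, 0.004, 2.724]
wrist_force: [-0.7, 1.6, 8.7]
width: 0.0172
finger_force: 30.0
```

>>> move_arm --deltas '[0,0,0,0,0,0.05,1,0,0,0,0,0,0.1,1,0,0,0,0,0,0.15,1,0,0,0,0,0,0.15,1,0,0,0,0,0,0.15,1,0,0,0,0,0,0.15,1]'

```text
time: 12.4
tool_pos: [0.5619, -0.1915, 0.1896]
ee_rot: [-3.142, 0.005, 2.724]
wrist_force: [-0.7, 0.9, 12.7]
width: 0.0174
finger_force: 30.0
```

```bash
python3 - <<'E'
from tilt import *
o=robot.get_obs();print(o['wrist_force'],o['wrist_torque'],o['tool_pos'],o['ee_rot'])
zl=o['tool_pos'][2]-.006
s=tilt('wrist',zl,np.array([.561,-.1905]))
from ring import ring
ring(s,(.561,-.19));ring(snap('top'),(.561,-.19))
E
```

```text
[-0.72626972  0.88476067 12.72178658] [ 0.30170013  0.02464638 -0.01553557] [ 0.56193302 -0.19151931  0.18964064] [-3.14150294  0.00546789  2.72382892]
wrist lid slope [-0.      0.0004  0.1838] 7017 centre [array([ 561.6, -191.5]), np.float64(45.7)]
ztop 0.18362300081353472 outer [ 0.56161227 -0.19142929  0.0454441 ] inner [ 0.57477192 -0.19770003  0.02591559]
tab ang 2.820616076888444 378 0.12640537647377745
ztop 0.18245120370526813 outer [ 0.56752982 -0.19409554  0.04609789] inner [ 0.55145868 -0.18734955  0.01500922]
tab ang 2.3697332838375016 19 0.15266137276750139
```

>>> move_arm --deltas '[0,0,0,0,0,0.05,1,0,0,0,0,0,0.1,1,0,0,0,0,0,0.15,1,0,0,0,0,0,0.15,1,0,0,0,0,0,0.15,1,0,0,0,0,0,0.15,1]'

```text
time: 13.1
tool_pos: [0.5621, -0.1916, 0.1893]
ee_rot: [-3.141, 0.007, 2.724]
wrist_force: [-0.9, 1.4, 15.5]
width: 0.017
finger_force: 30.0
```

>>> move_arm --deltas '[0,0,0.03,0,0,0.03,1,0,0,0.06,0,0,0.03,1,0,0,0.09,0,0,0.03,1,0,0,0.12,0,0,0.03,1,0,0,0.15,0,0,0.03,1]'

```text
time: 13.6
tool_pos: [0.5622, -0.1916, 0.1892]
ee_rot: [3.141, 0.007, 2.574]
wrist_force: [-0.6, 1.9, 16.5]
width: 0.017
finger_force: 30.4
```

```bash
cat > chk.py <<'E'
from tilt import *
o=robot.get_obs();print('F',o['wrist_force'].round(1),'T',o['wrist_torque'].round(2),o['tool_pos'].round(4),o['ee_rot'].round(3))
s=tilt('wrist',o['tool_pos'][2]-.006,np.array([.561,-.191]))
P=cloud(s);z=P[...,2];v=P[...,:2]-np.array([.561,-.1905]);r=np.hypot(*np.moveaxis(v,-1,0))
m=(r>.051)&(r<.075)&(z>.108)&(z<.145);w=v[m].mean(0);print('tab',m.sum(),np.arctan2(w[1],w[0]))
m=(r<.035)&(abs(z-o['tool_pos'][2]-.034)<.006);print('bar',m.sum(),cv2.minAreaRect(P[m][:,:2].astype(np.float32)*1000) if m.sum()>5 else '')
E
python3 chk.py
```

```text
F [-0.6  1.9 16.5] T [0.36 0.21 0.23] [ 0.5622 -0.1916  0.1892] [3.141 0.007 2.574]
wrist lid slope [-0.0018  0.0019  0.1834] 7025 centre [array([ 561.8, -191.6]), np.float64(45.6)]
tab 340 2.7156783999663823
bar 2502 ((559.522216796875, -192.72132873535156), (37.54336929321289, 52.1337890625), 39.09065628051758)
```

>>> move_arm --deltas '[0,0,0.04,0,0,0.03,1,0,0,0.08,0,0,0.03,1,0,0,0.12,0,0,0.03,1,0,0,0.16,0,0,0.03,1,0,0,0.2,0,0,0.03,1,0,0,0.24,0,0,0.03,1,0,0,0.28,0,0,0.03,1]'

```text
time: 14.35
tool_pos: [0.5623, -0.1915, 0.1891]
ee_rot: [3.138, 0.007, 2.293]
wrist_force: [-1.5, 1.4, 15.3]
width: 0.0169
finger_force: 30.4
```

```bash
python3 chk.py
```

```text
F [-1.5  1.4 15.3] T [0.38 0.2  0.28] [ 0.5623 -0.1915  0.1891] [3.138 0.007 2.293]
wrist lid slope [-0.0016  0.0016  0.1833] 7032 centre [array([ 562. , -191.5]), np.float64(45.7)]
tab 338 2.431960376116115
bar 2497 ((563.12548828125, -189.13919067382812), (35.148651123046875, 53.0411376953125), 59.78114700317383)
```

>>> move_arm --deltas '[0,0,0.04,0,0,0.03,1,0,0,0.08,0,0,0.03,1,0,0,0.12,0,0,0.03,1,0,0,0.16,0,0,0.03,1,0,0,0.2,0,0,0.03,1,0,0,0.23,0,0,0.03,1,0,0,0.25,0,0,0.03,1]'

```text
time: 15.1
tool_pos: [0.5624, -0.1914, 0.189]
ee_rot: [3.137, 0.006, 2.044]
wrist_force: [-1.4, 1.1, 16.0]
width: 0.0169
finger_force: 30.4
```

```bash
python3 chk.py
```

```text
F [-1.4  1.1 16. ] T [0.39 0.25 0.32] [ 0.5624 -0.1914  0.189 ] [3.137 0.006 2.044]
wrist lid slope [-0.0022  0.0017  0.1833] 7020 centre [array([ 562.1, -191.4]), np.float64(45.7)]
tab 340 2.177311068866251
bar 2514 ((563.7179565429688, -189.04518127441406), (35.492435455322266, 52.14356231689453), 45.30776596069336)
```

>>> move_arm --deltas '[0,0,0.02,0,0,0.02,1,0,0,0.04,0,0,0.02,1,0,0,0.06,0,0,0.02,1,0,0,0.08,0,0,0.02,1,0,0,0.08,0,0,0.02,1]'

```text
time: 15.65
tool_pos: [0.5625, -0.1915, 0.189]
ee_rot: [3.136, 0.006, 1.965]
wrist_force: [-1.5, 2.3, 17.0]
width: 0.0169
finger_force: 31.2
```

```bash
python3 chk.py
```

```text
F [-1.5  2.3 17. ] T [0.34 0.25 0.49] [ 0.5625 -0.1915  0.189 ] [3.136 0.006 1.965]
wrist lid slope [-0.0022  0.0027  0.1833] 7048 centre [array([ 562. , -191.5]), np.float64(45.6)]
tab 339 2.1301575597183553
bar 2490 ((564.3021240234375, -189.1868896484375), (34.89457702636719, 52.711509704589844), 40.71623611450195)
```

>>> move_arm --deltas '[0,0,0.02,0,0,0,1,0,0,0.04,0,0,0,1,0,0,0.04,0,0,0,1]'

```text
time: 16.0
tool_pos: [0.5626, -0.1916, 0.1889]
ee_rot: [3.136, 0.006, 1.925]
wrist_force: [-1.7, 0.9, 15.9]
width: 0.0174
finger_force: 31.7
```

```bash
python3 chk.py
```

```text
F [-1.7  0.9 15.9] T [0.29 0.24 0.6 ] [ 0.5626 -0.1916  0.1889] [3.136 0.006 1.925]
wrist lid slope [-0.0036  0.0032  0.1832] 7057 centre [array([ 561.8, -191.6]), np.float64(45.7)]
tab 340 2.1298000913170663
bar 2498 ((563.7528686523438, -189.6471710205078), (35.41998291015625, 52.736305236816406), 41.60609436035156)
```

The tab stayed at 2.130 rad while torque rose to 0.6 N m, so the gate is at its stop. I'll unwind the twist, ease the press off, and open.

>>> move_arm --deltas '[0,0,-0.03,0,0,0,1,0,0,-0.06,0,0,0,1,0,0,-0.09,0,0,0,1,0,0,-0.1,0,0,0,1,0,0,-0.1,0,0,-0.15,1,0,0,-0.1,0,0,-0.3,1,0,0,-0.1,0,0,-0.4,1,0,0,-0.1,0,0,-0.4,1]'

```text
time: 16.85
tool_pos: [0.5621, -0.1914, 0.19]
ee_rot: [3.138, 0.004, 2.024]
wrist_force: [0.8, 0.7, 9.1]
width: 0.0171
finger_force: 30.1
```

```bash
python3 chk.py
```

```text
F [0.8 0.7 9.1] T [ 0.2  -0.27 -0.08] [ 0.5621 -0.1914  0.19  ] [3.138 0.004 2.024]
wrist lid slope [-0.0008  0.0033  0.1842] 6997 centre [array([ 562. , -191.7]), np.float64(45.8)]
tab 337 2.1315830611058706
bar 2502 ((563.4905395507812, -189.32354736328125), (35.71438217163086, 52.2628059387207), 42.5914421081543)
```

>>> move_arm --deltas '[0,0,0.01,0,0,-0.1,1,0,0,0.015,0,0,-0.2,1,0,0,0.015,0,0,-0.3,1,0,0,0.015,0,0,-0.3,1]'

```text
time: 17.3
tool_pos: [0.5617, -0.1912, 0.1906]
ee_rot: [3.14, 0.001, 2.009]
wrist_force: [1.9, 0.8, 5.8]
width: 0.017
finger_force: 30.0
```

>>> move_arm --deltas '[0,0,0,-0.02,0.02,-0.1,1,0,0,0,-0.02,0.02,-0.15,1,0,0,0,-0.02,0.02,-0.15,1,0,0,0,-0.02,0.02,-0.15,-0.2,0,0,0,-0.02,0.02,-0.15,-0.2,0,0,0,-0.02,0.02,-0.15,-0.2,0,0,0,-0.02,0.02,-0.15,-0.2,0,0,0,-0.02,0.02,-0.15,-0.2]'

```text
time: 18.1
tool_pos: [0.561, -0.1913, 0.1911]
ee_rot: [-3.141, -0.001, 2.009]
wrist_force: [-0.0, -0.2, -0.1]
width: 0.0533
finger_force: 0.0
```

>>> move_arm --deltas '[0,0,0,0,0,0,-0.2,0,0,0,0,0,0,-0.2,0,0,0,0,0,0,-0.2]'

```text
time: 18.4
tool_pos: [0.5614, -0.1913, 0.1915]
ee_rot: [-3.142, 0.0, 2.009]
wrist_force: [-0.4, -0.3, 0.2]
width: 0.056
finger_force: 0.0
```

Released. Now straight up, then verify.

>>> move_arm --deltas '[0,0,0,0,0,-1,-0.2,0,0,0,0,0,-3,-0.2,0,0,0,0,0,-6,-0.2,0,0,0,0,0,-10,-0.2,0,0,0,0,0,-13,-0.2,0,0,0,0,0,-15,-0.2,0,0,0,0,0,-15,-0.2,0,0,0,0,0,-15,-0.2]'

```text
time: 19.2
tool_pos: [0.5615, -0.1913, 0.3417]
ee_rot: [3.141, 0.001, 2.009]
wrist_force: [0.0, 0.2, 0.3]
width: 0.0564
finger_force: 0.0
```

```bash
python3 - <<'E'
from tilt import *
for n in('wrist','side'):
    s=tilt(n,.185,np.array([.561,-.1905]))
    P=cloud(s);z=P[...,2];v=P[...,:2]-np.array([.561,-.1905]);r=np.hypot(*np.moveaxis(v,-1,0))
    m=(r>.051)&(r<.075)&(z>.108)&(z<.145);w=v[m].mean(0);print('tab',m.sum(),np.arctan2(w[1],w[0]))
print(s['obs']['tool_pos'])
cv2.imwrite('pics/end.png',cv2.resize(s['image'][60:300,150:420,::-1],(675,600)))
E
```

```text
wrist lid slope [-0.0008  0.0016  0.1855] 3681 centre [array([ 561.6, -191.2]), np.float64(45.5)]
tab 145 2.133461683717843
side lid slope [0.0035 0.0089 0.184 ] 288 centre [array([ 560.6, -189.9]), np.float64(47.2)]
tab 23 2.126241865251395
[ 0.56121006 -0.19119068  0.34031238]
```

View pics/end.png

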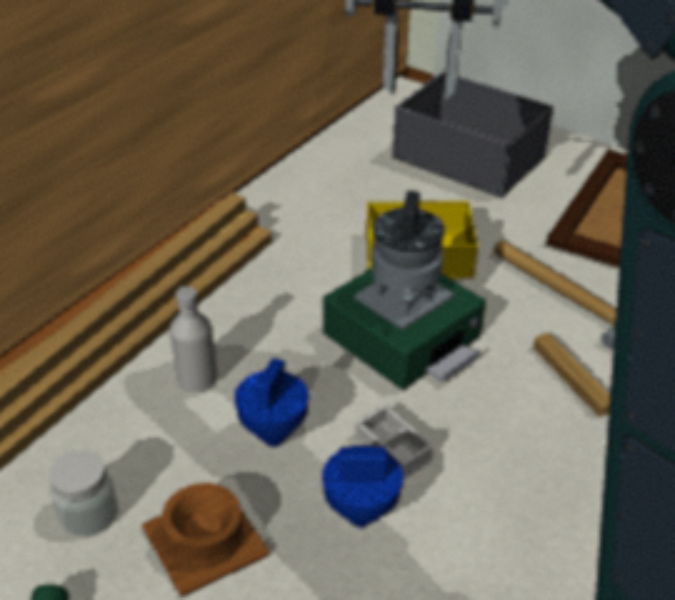

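The final picture shows the hopper seated upright in the throat at (408,240) with the tab still at 2.13 rad, the gripper clear above it, and everything else in place.

```bash
python3 -c "
from bench import robot
print(robot.close_job())"
```

```text
the job is handed in; nothing more can be done
None
```

The hopper is seated upright in the feeder throat and released, with the gate turned clockwise to its stop under about 15–17 N of push; the job was handed in at about 19 s and returned no verdict.

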